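# Tap a tottery fan spindle to the centre of its balancing stand

### The arm

A 6-joint arm with a two-finger parallel gripper is mounted at the origin on the work surface. World frame = base frame: x ahead of the robot, y to its left, z up, the work surface at z = 0. Lengths are in m, angles in rad, forces in N, time in s.
With the tool pointing down it reaches from about 0.35 to 0.975 m from the base axis. Payload 4.9 kg.
Tool frame: the origin (TCP) lies between the finger pads; the fingertips stand 19 mm ahead of it and the grasp point (between the pads) is the TCP; z points along the fingers, y is the line along which they close (so a half turn about z gives the same grasp; the last joint's range is limited). The gripper opens to 85 mm and grips with 20 to 120 N. Pads are 22 mm wide; open, the fingers measure 114 mm over their backs; the gripper's body (76 mm by 85 mm) begins 54 mm behind the grasp point. The pads swing forward as they close: fully open they stand 13 mm farther back than shut.
Start: joints at [1.022, 0.053, 1.613, -0, 1.476, -0.119], TCP at [0.26, 0.568, 0.25] pointing down, gripper open.
Joint ranges: [-3.01, 3.01], [-1.01, 2.22], [0.06, 2.58], [-1.02, 4.17], [0.09, 2.62], [-3.14, 3.14]. Speed limits (rad/s): [2.57, 2.57, 3.14, 3.14, 3.14, 3.14].

### API

Orientations are given as a rotation vector (axis times angle).
In Python, from station import ctrl gives the robot as it stands. The module is installed in compiled form; this text tells all that it offers.
- The arm moves only by the tool servo_tool, never from a script. Its argument "increments" is a list that holds one entry, the list of rows, each a list of 5 numbers: the finger opening in cm, from 0 to 8.54, then the shift along the tool's x, y, z in cm, then the turn about the tool's z in degrees. A call has 1 to 5 rows; each row is the pose to reach, as a shift and turn from the pose commanded when the call began, along the tool's axes at that moment; what a row does not reach only later rows make up. A row lasts 1/10 s, in which the tool goes at most 50 mm and 8.59 degrees, less where a joint would pass 70% of its speed; a pose out of reach is approached as far as the arm can. A call with a gripper value outside its range is refused whole. The fingers move at their own pace and stop on an object; "newtons" is the grip in N (left out, the last holds). Time passes only in rows, so rows that repeat a pose let the fingers close. It gives the time, the measured TCP pose, the force, the opening and the grip force at its end, in the units of the state.
- ctrl.get_obs(): the state, without advancing time (a new reading comes with each control period).
- ctrl.get_image(name): name is "scene" or "side" or "wrist"; returns a dict with "img" (420x560x3 uint8, red, green, blue), "fx", "fy", "cx", "cy" (pixels), "rvec" (rotation vector, rad) and "tvec" (3), from world to camera coordinates, as OpenCV has them; the wrist camera has in their place "mount" (4x4, takes a point from camera to tool coordinates, whose origin is the TCP and whose axes are the flange's). Camera axes: x right, y down, z forward; pixel columns grow to the right and rows downward; lengths in m; the calibration is good to about 2 mm. A picture is of the moment at which its call begins: read the wrist's pose just before it. There is no depth.
- ctrl.finish_job(): hands the job in; it is judged then, once.
The state is a dict: "t": time; "q": joint angles; "dq": joint speeds; "effort": joint torques, N m; "tool_pos": TCP position; "tool_rot": TCP orientation; "contact_force": force on the tool from outside, world axes, zero at the start; "wrist_torque": the same for the moment, N m; "opening": finger opening in m; "grip_force": force on a finger pad.
Only numpy, scipy, OpenCV 4.12 (cv2) and the standard library are available. Lean on these libraries where they do the work, as an engineer would, in place of code of your own. Each camera call takes 0.05 s, during which the arm holds its last target. There are 200 camera calls.

### The job

The steel fan spindle stands off-centre on the small round top of the balancing stand. With light taps or gentle pushes of the fingers, centre it, so that its foot lies within the engraved ring all round and it stands upright and still; do not grip, lift or topple it or push it off the top, leave the other things on the table alone, and draw the hand clear at the end.

Things in the scene. Friction and masses are not known exactly. Their poses are not given: they have to be found in the camera images.
- stand: Balancing stand of grey and bare steel, bolted down (cannot move): round base 110 mm wide, 12 mm high; column 36 mm wide; flat round top 80 mm wide, 12 mm thick, its upper face 60 mm above the table. Origin: centre of the underside of the base, on the axis; z up. It is round: its yaw means nothing.
- stand_top (a point): Centre of the upper face of the stand's round top, where the middle of the spindle's foot belongs. A thin engraved ring of 46 mm diameter runs around this point.
- spindle: Steel fan spindle, 60 mm tall, 0.15 to 0.23 kg, top-heavy, upright on the stand, axis 13 to 21 mm off its middle. From below: foot flange 34 mm wide (the widest part), 12 mm high, lowest 3 mm chamfered to a 26 mm circle; shaft 13 mm wide to 38 mm; head 26 mm wide, 38 to 60 mm. Pushed at the flange it slides; pushed at the head it tips. Origin: centre of its underside, z up its axis.
- parts_dish: Steel parts dish 128 mm across and 28 mm high, loose bystander. Origin: centre of its underside.
- hex_holder: Yellow plastic hex key holder, block 28 x 70 x 30 mm with four upright keys reaching 62 mm high, loose bystander. Origin: centre of its underside.
- fan_knob: Black plastic fan knob, 38 mm across and 24 mm high, loose bystander. Origin: centre of its underside.
- shroud: Grey plastic motor shroud, a round cup 124 mm across and 48 mm high, with a spring clamp pinching its rim on its +y side; the clamp reaches 102 mm high and 105 mm from the cup's axis. Loose bystander. Origin: centre of the cup's underside.
There are look-alikes about, which are no part of the job. Leave any yellow look-alike of the spindle alone.

How it is judged:
By the outcome, as a careful person would: the job done as asked, in the order asked, and still so for the second after the job is handed in, with the robot touching nothing.
It also fails if it takes over 48 s, if anything falls off the work surface, if the arm or the gripper's body presses on something with over 40 N, if the wrist force passes 120 N, or if a joint passes its speed limit or range.

## Working session

There is one attempt and no reset: what is moved stays moved. The work goes in short steps, Python scripts to look and compute and a tool call to move; the robot and the scene stay as the last step left them, time stands still between calls to the robot, and variables do not carry over. Pictures are saved under pics/ and viewed, at most 10 in all, crops included, and the job is handed in when it is done.

Besides the shell and the picture viewer there is one more tool, called as name(argument=value, ...) on one line, values as JSON. servo_tool: Moves the arm, as the interface text tells. Its arguments: {"type":"object","properties":{"increments":{"type":"array"},"newtons":{"type":"number"}},"required":["increments"]}

```bash
mkdir -p pics; cat > h.py <<'E'
import numpy as np, cv2
from station import ctrl
def snap(name,fn):
    o=ctrl.get_obs(); d=ctrl.get_image(name); cv2.imwrite('pics/'+fn,d['img'][:,:,::-1])
    K=np.array([[d['fx'],0,d['cx']],[0,d['fy'],d['cy']],[0,0,1.]])
    if 'rvec' in d:
        R=cv2.Rodrigues(np.array(d['rvec'],float))[0]; t=np.array(d['tvec'],float).ravel()
    else:
        M=np.array(d['mount']); T=np.eye(4); T[:3,:3]=cv2.Rodrigues(np.array(o['tool_rot'],float))[0]; T[:3,3]=o['tool_pos']
        W=np.linalg.inv(T@M); R=W[:3,:3]; t=W[:3,3]
    np.savez('pics/'+fn+'.npz',K=K,R=R,t=t); return d['img']
def load(fn):
    c=np.load('pics/'+fn+'.npz'); return c['K'],c['R'],c['t']
def px2w(fn,u,v,z):
    K,R,t=load(fn); r=R.T@np.linalg.inv(K)@[u,v,1]; C=-R.T@t
    return C+r*(z-C[2])/r[2]
def w2px(fn,p):
    K,R,t=load(fn); c=K@(R@np.array(p,float)+t); return c[:2]/c[2]
E
python3 - <<'E'
from h import *
a=snap('scene','s1.png');b=snap('side','d1.png')
o=ctrl.get_obs(); print(o['t'],o['tool_pos'],o['tool_rot'],o['opening'])
E
```

```text
0.1 [0.26014174 0.56771013 0.24917697] [-6.69744251e-01 -3.06873447e+00  2.73275248e-03] 0.08548233553872392
```

View pics/s1.png

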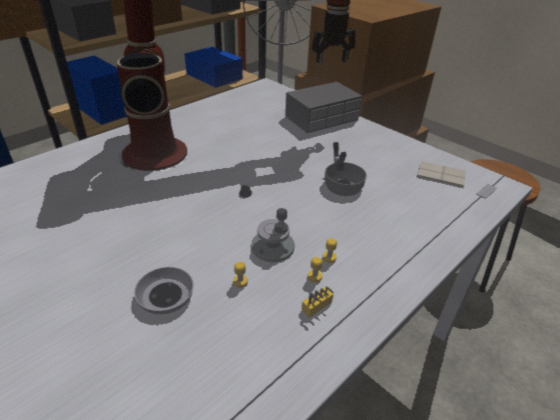

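View pics/d1.png

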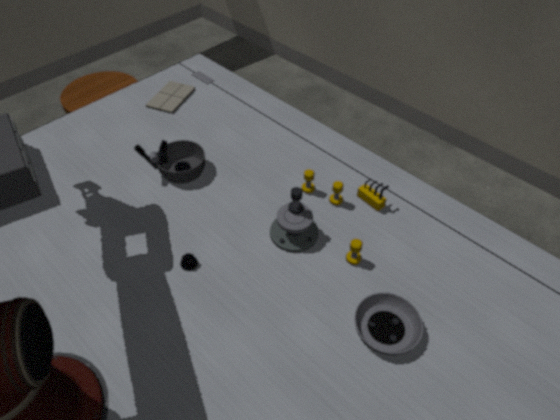

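The spindle (dark steel) stands on the stand at about scene (281,222) and side (296,200). The three yellow look-alikes are at scene (240,273), (316,268) and (331,249), and they stand on the table. I'll enlarge both views to confirm.

```bash
python3 - <<'E'
from h import *
a=cv2.imread('pics/s1.png')[200:262,240:310];b=cv2.imread('pics/d1.png')[180:255,255:335]
a=cv2.resize(a,(400,354),interpolation=cv2.INTER_CUBIC);b=cv2.resize(b,(400,375),interpolation=cv2.INTER_CUBIC)
c=np.zeros((375,800,3),np.uint8);c[:354,:400]=a;c[:,400:]=b
cv2.imwrite('pics/c1.png',cv2.convertScaleAbs(c,alpha=1.5))
E
```

```text
(no output)
```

View pics/c1.png

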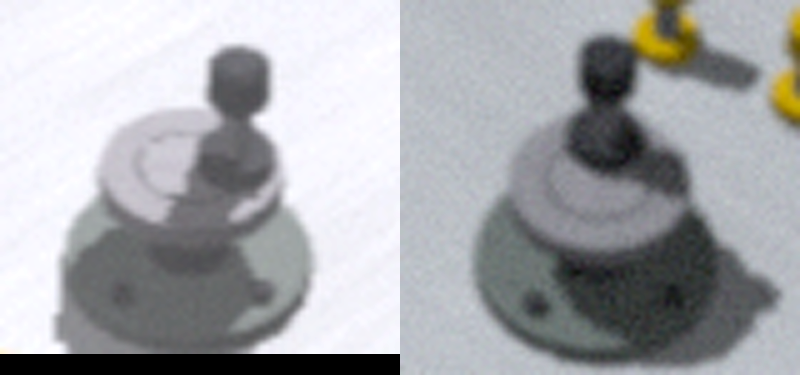

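The crop shows one dark spindle on the stand top: foot at crop (237,158) in the scene view and (606,140) in the side view. The top's centre is at (190,164) and (600,175).

```bash
python3 - <<'E'
from h import *
for n,f,z in [('top S',('s1.png',273.3,228.7),.06),('top D',('d1.png',295,215),.06),('flange S',('s1.png',281.5,228),.066),('flange D',('d1.png',296.2,208),.066),('head S',('s1.png',281.8,210.2),.12),('head D',('d1.png',296.6,189.6),.12),
 ('y1',('s1.png',240,282),0),('y2',('s1.png',316,276),0),('y3',('s1.png',331,257),0),('hex',('s1.png',318,303),0.01),('knob',('s1.png',245,190),0.01),('dish',('s1.png',165,291),.02),('shroud',('s1.png',345,180),.03)]:
    print(n,px2w(*f,z)[:2].round(4))
print(cv2.Rodrigues(np.array(ctrl.get_obs()['tool_rot']))[0].round(3))
M=ctrl.get_image('wrist')['mount'];print(np.array(M).round(3))
E
```

```text
top S [ 0.5953 -0.0291]
top D [ 0.6    -0.0319]
flange S [ 0.6119 -0.0175]
flange D [ 0.6128 -0.0232]
head S [ 0.61   -0.0175]
head D [ 0.6141 -0.0204]
y1 [ 0.6296 -0.168 ]
y2 [ 0.7371 -0.0245]
y3 [0.7203 0.0511]
hex [ 0.7985 -0.0894]
knob [0.3729 0.0736]
dish [ 0.552 -0.317]
shroud [0.556  0.3098]
[[-0.909  0.417 -0.001]
 [ 0.417  0.909 -0.002]
 [ 0.    -0.002 -1.   ]]
[[-0.001 -0.954 -0.301  0.076]
 [ 1.    -0.001  0.     0.001]
 [-0.001 -0.301  0.954 -0.124]
 [ 0.     0.     0.     1.   ]]
```

servo_tool(increments=[[[1.8,-4.4,-2.4,0,0],[1.8,-8.8,-4.9,0,0],[1.8,-13.2,-7.3,0,0],[1.8,-17.6,-9.8,0,0],[1.8,-22,-12.2,0,0]]], newtons=20)

```text
t: 0.65
tool_pos: [0.4092, 0.3651, 0.25]
tool_rot: [-0.669, -3.069, 0.0]
contact_force: [0.8, 0.8, -0.2]
opening: 0.0177
grip_force: 0.0
```

servo_tool(increments=[[[1.8,-4.4,-2.4,0,0],[1.8,-8.8,-4.9,0,0],[1.8,-13.2,-7.3,0,0],[1.8,-17.6,-9.8,0,0],[1.8,-22,-12.2,0,0]]])

```text
t: 1.15
tool_pos: [0.5575, 0.1636, 0.2501]
tool_rot: [-0.67, -3.069, -0.0]
contact_force: [0.6, -0.0, 0.2]
opening: 0.0181
grip_force: 0.0
```

servo_tool(increments=[[[1.8,-4.0,-2.2,0,-8],[1.8,-8,-4.4,0,-16],[1.8,-12,-6.6,0,-24],[1.8,-15.2,-8.7,0,-32],[1.8,-15.2,-8.7,0,-40]]])

```text
t: 1.65
tool_pos: [0.6603, 0.0188, 0.2493]
tool_rot: [0.421, -3.112, 0.002]
contact_force: [-0.4, 0.8, 0.0]
opening: 0.0183
grip_force: 0.0
```

servo_tool(increments=[[[1.8,0,0,0.5,-6],[1.8,0,0,1,-12],[1.8,0,0,1.5,-18],[1.8,0,0,2,-18],[1.8,0,0,2,-18]]])

```text
t: 2.15
tool_pos: [0.6581, 0.0232, 0.2288]
tool_rot: [0.898, -3.008, -0.001]
contact_force: [0.6, -0.3, 1.3]
opening: 0.0181
grip_force: 0.0
```

```bash
python3 - <<'E'
from h import *
a=snap('wrist','w1.png'); o=ctrl.get_obs(); print(o['tool_pos'],cv2.Rodrigues(np.array(o['tool_rot']))[0].round(3))
cv2.imwrite('pics/w1b.png',cv2.convertScaleAbs(a[:,:,::-1],alpha=1.4))
for p in [(.598,-.03,.06),(.612,-.02,.06),(.612,-.02,.12)]: print(w2px('w1.png',p))
E
```

```text
[0.65839475 0.02314122 0.22948761] [[-0.836 -0.549 -0.001]
 [-0.549  0.836  0.   ]
 [ 0.001  0.001 -1.   ]]
[263.21875723  86.38984695]
[264.41937146 110.02370862]
[260.94759973 114.46965461]
```

View pics/w1b.png

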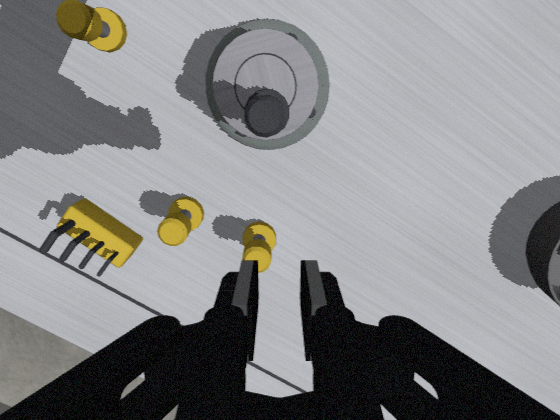

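The wrist view shows the ring centred at about (265.5,84.5) and the spindle head at (267,113). The fingertips are at about (248..258,262) and (301..310,262), and the yellow look-alikes are behind the fingers.

```bash
python3 - <<'E'
from h import *
c=px2w('w1.png',265.5,84.5,.06);s=px2w('w1.png',267,113,.12);print('c',c,'head',s)
for x in (259,239): print('yel',px2w('w1.png',x,234,0))
K,R,t=load('w1.png');print(K[0,0])
# tip depth: tool-frame points at tool x=+-11mm,y=+-9mm for several ahead
o=ctrl.get_obs();T=cv2.Rodrigues(np.array(o['tool_rot']))[0]
for a in (0,.005,.010,.015,.019,.025): print(a,[w2px('w1.png',np.array(o['tool_pos'])+T@[x,y,a]).round(1).tolist() for x,y in((.011,.009),(.011,-.009))])
Ti=T.T@(c-o['tool_pos'])*100;print('tool-frame c',Ti,'s',T.T@(s-o['tool_pos'])*100)
g=cv2.cvtColor(cv2.imread('pics/w1.png'),cv2.COLOR_BGR2GRAY)[10:160,190:340]
g=cv2.resize(g,(600,600),interpolation=cv2.INTER_CUBIC)
cv2.imwrite('pics/w1c.png',cv2.convertScaleAbs(g,alpha=1.6))
E
```

```text
c [ 0.59592492 -0.02929022  0.06      ] head [ 0.60924237 -0.0173752   0.12      ]
yel [0.7218038  0.04094401 0.        ]
yel [0.73298852 0.02382421 0.        ]
369.24824616513064
0 [[303.0, 274.5], [254.4, 274.6]]
0.005 [[302.2, 268.4], [255.2, 268.4]]
0.01 [[301.4, 262.6], [256.0, 262.7]]
0.015 [[300.7, 257.2], [256.7, 257.3]]
0.019 [[300.2, 253.1], [257.2, 253.2]]
0.025 [[299.4, 247.4], [258.0, 247.5]]
tool-frame c [ 8.08067246 -0.97125905 16.95686462] s [ 6.32019179 -0.70046057 10.95514843]
```

View pics/w1c.png

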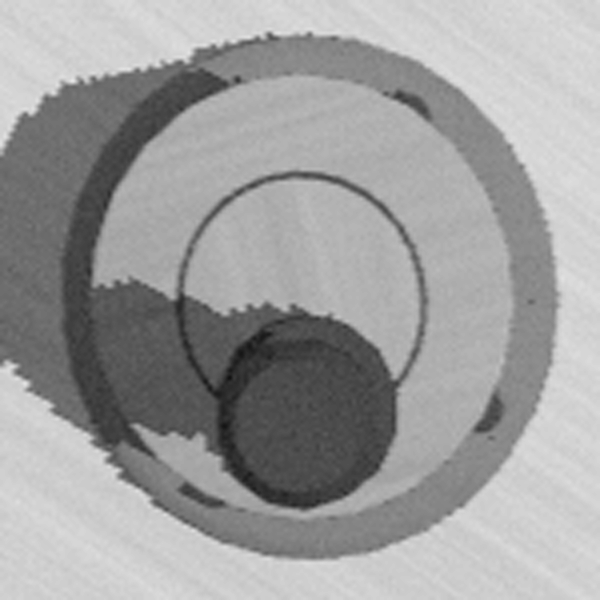

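servo_tool(increments=[[[1.8,-3.4,3.4,0,0],[1.8,-7.2,7.3,0,0],[1.8,-7.2,7.3,4.5,0],[1.8,-7.2,7.3,9,0],[1.8,-7.2,7.3,13.5,0]]])

```text
t: 2.7
tool_pos: [0.6793, 0.1246, 0.0948]
tool_rot: [-0.901, 3.007, -0.001]
contact_force: [-0.2, -1.3, -0.6]
opening: 0.0183
grip_force: 0.0
```

servo_tool(increments=[[[1.8,0,0,3,0],[1.8,0,0,5,0],[1.8,0,0,6,0],[1.8,0,0,6.5,0],[1.8,0,0,6.5,0]]])

```text
t: 3.2
tool_pos: [0.6792, 0.1237, 0.0308]
tool_rot: [-0.901, 3.009, -0.0]
contact_force: [0.4, -0.2, 0.2]
opening: 0.0178
grip_force: 0.0
```

servo_tool(increments=[[[1.8,0,0,0.2,0],[1.8,0,0,0.4,0],[1.8,0,0,0.5,0],[1.8,0,0,0.5,0],[1.8,0,0,0.5,0]]])

```text
t: 3.7
tool_pos: [0.6788, 0.1237, 0.0255]
tool_rot: [-0.902, 3.009, -0.0]
contact_force: [-0.1, -0.5, 0.4]
opening: 0.0181
grip_force: 0.0
```

servo_tool(increments=[[[1.8,0,0,0.2,0],[1.8,0,0,0.3,0],[1.8,0,0,0.4,0],[1.8,0,0,0.4,0]]])

```text
t: 4.1
tool_pos: [0.6785, 0.1237, 0.021]
tool_rot: [0.902, -3.009, -0.0]
contact_force: [0.5, -0.1, 0.1]
opening: 0.0176
grip_force: 0.0
```

servo_tool(increments=[[[1.8,0,0,0.1,0],[1.8,0,0,0.2,0],[1.8,0,0,0.2,0]]])

```text
t: 4.4
tool_pos: [0.6789, 0.1237, 0.0194]
tool_rot: [-0.902, 3.009, -0.0]
contact_force: [0.6, -0.2, 0.2]
opening: 0.0176
grip_force: 0.0
```

servo_tool(increments=[[[1.8,0,0,0.1,0],[1.8,0,0,0.2,0],[1.8,0,0,0.2,0]]])

```text
t: 4.7
tool_pos: [0.679, 0.1237, 0.0192]
tool_rot: [0.902, -3.009, 0.0]
contact_force: [-4.3, -0.8, 10.3]
opening: 0.0181
grip_force: 4.8
```

```bash
python3 - <<'E'
from h import *
o=ctrl.get_obs();T=cv2.Rodrigues(np.array(o['tool_rot']))[0];p=np.array(o['tool_pos'])
c=px2w('w1.png',265.6,84.1,.06);s=px2w('w1.png',266.8,112.7,.07);h=px2w('w1.png',266.8,114.5,.12)
print(p,c,s,h)
for q in(c,s,h):print((T.T@(q-p)*100).round(2))
E
```

```text
[0.67896119 0.12365214 0.01924748] [ 0.59564387 -0.02938074  0.06      ] [ 0.61208898 -0.01743077  0.07      ] [ 0.61005744 -0.01699808  0.12      ]
[15.38 -8.19 -4.07]
[13.35 -8.1  -5.07]
[ 13.5   -7.95 -10.07]
```

servo_tool(increments=[[[1.8,0,0,-3.5,0],[1.8,0,0,-7.5,0],[1.8,3,-2.5,-7.5,0],[1.8,6,-5.5,-7.5,0],[1.8,8.5,-8,-7.5,0]]])

```text
t: 5.2
tool_pos: [0.6515, 0.0087, 0.0929]
tool_rot: [-0.903, 3.008, -0.001]
contact_force: [-0.5, -0.6, -1.0]
opening: 0.018
grip_force: 0.0
```

servo_tool(increments=[[[1.8,0.3,0,0.4,0],[1.8,0.5,0,0.8,0],[1.8,0.5,0,0.8,0]]])

```text
t: 5.5
tool_pos: [0.6468, 0.008, 0.0831]
tool_rot: [0.902, -3.008, -0.002]
contact_force: [-0.4, -0.2, -0.0]
opening: 0.0178
grip_force: 0.0
```

```bash
python3 - <<'E'
from h import *
a=snap('wrist','w2.png');o=ctrl.get_obs();T=cv2.Rodrigues(np.array(o['tool_rot']))[0];p=np.array(o['tool_pos']);print(p)
for q in([.5956,-.0294,.06],[.6121,-.0174,.07]):print((T.T@(q-p)*100).round(2),w2px('w2.png',q))
cv2.imwrite('pics/w2b.png',cv2.convertScaleAbs(a[:,:,::-1],alpha=1.6))
E
```

```text
[0.6472021  0.0083272  0.08352119]
[ 6.38 -0.31  2.36] [271.08911192 123.94289586]
[ 4.35 -0.21  1.36] [273.46976311 181.02562541]
```

View pics/w2b.png

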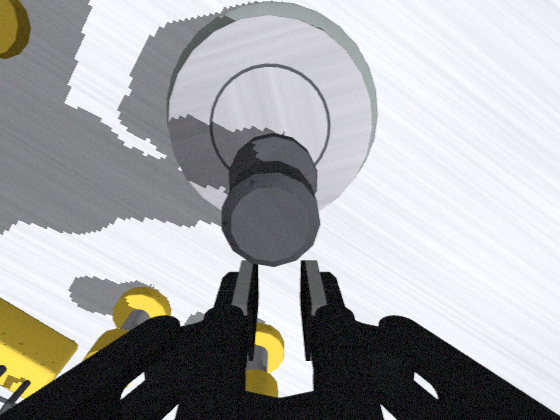

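servo_tool(increments=[[[1.8,0.4,-0.1,0,0],[1.8,0.8,-0.2,0,0],[1.8,1.1,-0.2,0,0],[1.8,1.3,-0.2,0,0],[1.8,1.5,-0.2,0,0]]])

```text
t: 6.05
tool_pos: [0.636, -0.0026, 0.0844]
tool_rot: [-0.902, 3.009, -0.0]
contact_force: [-0.1, 0.5, -0.4]
opening: 0.0179
grip_force: 0.0
```

servo_tool(increments=[[[1.8,0.15,0,0,0],[1.8,0.3,0,0,0],[1.8,0.45,0,0,0],[1.8,0.6,0,0,0],[1.8,0.75,0,0,0]]])

```text
t: 6.55
tool_pos: [0.63, -0.0066, 0.0844]
tool_rot: [-0.902, 3.009, 0.0]
contact_force: [0.2, 0.5, 0.0]
opening: 0.018
grip_force: 0.4
```

servo_tool(increments=[[[1.8,0.15,0,0,0],[1.8,0.3,0,0,0],[1.8,0.45,0,0,0],[1.8,0.6,-0.05,0,0],[1.8,0.75,-0.05,0,0]]])

```text
t: 7.05
tool_pos: [0.6239, -0.0113, 0.0844]
tool_rot: [-0.902, 3.009, -0.0]
contact_force: [1.4, 0.2, -0.2]
opening: 0.0179
grip_force: 0.4
```

```bash
python3 - <<'E'
from h import *
a=snap('wrist','w3.png');o=ctrl.get_obs();T=cv2.Rodrigues(np.array(o['tool_rot']))[0];p=np.array(o['tool_pos']);print(o['t'],p,o['contact_force'])
print((T.T@(np.array([.5956,-.0294,.06])-p)*100).round(2),w2px('w3.png',[.5956,-.0294,.06]))
cv2.imwrite('pics/w3b.png',cv2.convertScaleAbs(a[:,:,::-1],alpha=1.6))
E
```

```text
7.1 [ 0.62371225 -0.01142084  0.08429539] [ 0.70198193  0.03541358 -0.07224099]
[3.34 0.04 2.43] [280.20308969 196.88452752]
```

View pics/w3b.png

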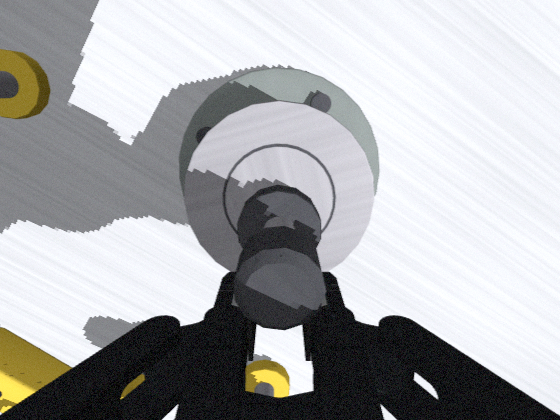

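```bash
cat > fit.py <<'E'
from h import *
# row of far flange edge -> spindle x (tool, rel. to nominal stand centre), and ring row check
def fit(fn,R,row,col,ringrow):
    c=np.array([.5956,-.0294,.06]); th=np.linspace(0,2*np.pi,181)
    ring=np.array([w2px(fn,c+.023*np.array([np.cos(a),np.sin(a),0])) for a in th])
    print('ring top predicted',ring[:,1].min().round(1),'seen',ringrow,'cols',ring[:,0].min().round(1),ring[:,0].max().round(1))
    def dx(z,r,target):
        f=lambda d:min(w2px(fn,c+R@[d,0,0]+[0,0,z-.06]+r*np.array([np.cos(a),np.sin(a),0]))[1] for a in th)-target
        from scipy.optimize import brentq
        return brentq(f,-.04,.04)
    print('offset x mm',1e3*(dx(.072,.017,row)-dx(.06,.023,ringrow)))
E
python3 - <<'E'
from fit import *
T=cv2.Rodrigues(np.array(ctrl.get_obs()['tool_rot']))[0]
fit('w2.png',T,133,273,64);fit('w3.png',T,185,279.5,144)
E
```

```text
ring top predicted 60.4 seen 64 cols 211.8 330.3
offset x mm -17.97037671408698
ring top predicted 141.1 seen 144 cols 224.9 335.6
offset x mm -7.808369126465153
```

The ring centre is at about (279,198) and the flange is centred on column 279.5, with its far edge at row 185. That leaves about 7.8 mm to push along tool x and nothing sideways.

servo_tool(increments=[[[1.8,0.15,0,0,0],[1.8,0.3,0,0,0],[1.8,0.45,0,0,0],[1.8,0.6,0,0,0],[1.8,0.7,0,0,0]]])

```text
t: 7.6
tool_pos: [0.618, -0.0152, 0.0843]
tool_rot: [-0.902, 3.009, 0.0]
contact_force: [0.3, 0.2, 0.7]
opening: 0.0182
grip_force: 0.5
```

```bash
python3 - <<'E'
from h import *
a=snap('wrist','w4.png');o=ctrl.get_obs();T=cv2.Rodrigues(np.array(o['tool_rot']))[0];p=np.array(o['tool_pos']);print(o['t'],p,o['contact_force'])
print((T.T@(np.array([.5956,-.0294,.06])-p)*100).round(2),w2px('w4.png',[.5956,-.0294,.06]))
g=cv2.resize(a[150:300,180:380,::-1],(800,600),interpolation=cv2.INTER_CUBIC)
cv2.imwrite('pics/w4b.png',cv2.convertScaleAbs(g,alpha=1.8))
E
```

```text
7.65 [ 0.6179034  -0.01521984  0.08433445] [ 0.52403472 -0.39067666  0.76870445]
[2.64 0.04 2.43] [280.1046323  213.02298338]
```

View pics/w4b.png

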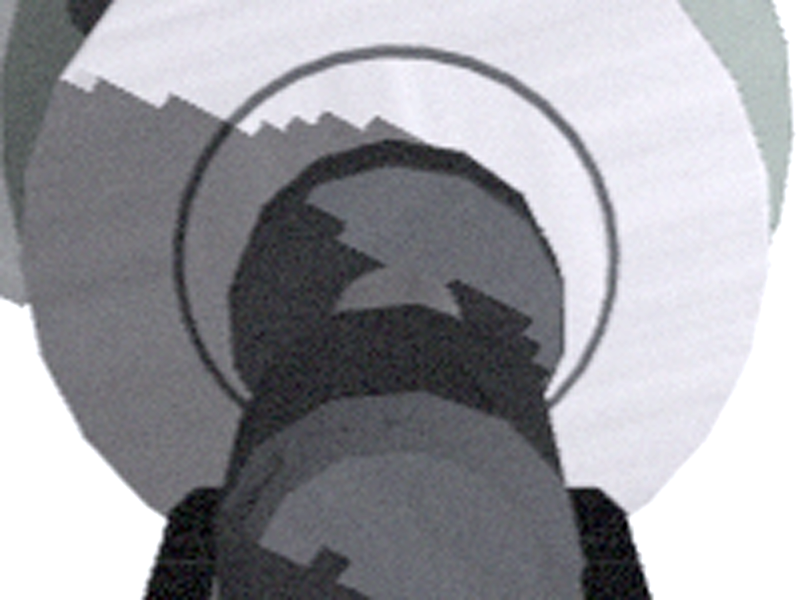

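```bash
python3 - <<'E'
from fit import *
from scipy.optimize import brentq
T=cv2.Rodrigues(np.array(ctrl.get_obs()['tool_rot']))[0]; th=np.linspace(0,2*np.pi,361)
fn='w4.png'; c=np.array([.5956,-.0294,.06])
def dx(z,r,row): return 1e3*brentq(lambda d:min(w2px(fn,c+T@[d,0,0]+[0,0,z-.06]+r*np.array([np.cos(a),np.sin(a),0]))[1] for a in th)-row,-.04,.04)
r0=dx(.06,.023,163); print(r0, 'top edge',dx(.072,.017,191.5)-r0,'lower edge',dx(.063,.017,185.2)-r0)
# columns
for z,r in((.06,.023),(.072,.017),(.063,.017)):
    P=np.array([w2px(fn,c+[0,0,z-.06]+r*np.array([np.cos(a),np.sin(a),0])) for a in th]);print(z,P[:,0].min(),P[:,0].max())
E
```

```text
-1.7080062816531894 top edge -2.7142183085013403 lower edge -2.4838547691687993
0.06 225.50111390166506 334.70519090629523
0.072 236.67553585341412 323.76020372359443
0.063 239.03629445517203 321.22590075455616
```

The flange is centred sideways (397.5 against 396.5 for the ring) and about 2.6 mm short along tool x. I'll push that much further and then draw back slowly.

servo_tool(increments=[[[1.8,0.1,0,0,0],[1.8,0.2,0,0,0],[1.8,0.26,0,0,0],[1.8,0.26,0,0,0]]])

```text
t: 8.05
tool_pos: [0.6158, -0.0166, 0.0843]
tool_rot: [0.902, -3.009, 0.0]
contact_force: [0.8, 0.2, 0.0]
opening: 0.0177
grip_force: 0.4
```

servo_tool(increments=[[[1.8,-0.1,0,0,0],[1.8,-0.3,0,0,0],[1.8,-0.8,0,0,0],[1.8,-1.8,0,0,0],[1.8,-3.2,0,0,0]]])

```text
t: 8.55
tool_pos: [0.6432, 0.0014, 0.0843]
tool_rot: [0.901, -3.009, -0.0]
contact_force: [-0.0, -0.1, -0.3]
opening: 0.0181
grip_force: 0.0
```

servo_tool(increments=[[[1.8,-1,0,-2,0],[1.8,-1,0,-5,0],[1.8,-1,0,-9,0],[1.8,-1,0,-12,0],[1.8,-1,0,-12,0]]])

```text
t: 9.05
tool_pos: [0.655, 0.007, 0.2115]
tool_rot: [-0.9, 2.999, -0.007]
contact_force: [0.5, -0.6, 0.3]
opening: 0.0181
grip_force: 0.0
```

```bash
python3 - <<'E'
from h import *
a=snap('wrist','w5.png');o=ctrl.get_obs();p=np.array(o['tool_pos']);print(o['t'],p,o['contact_force'],w2px('w5.png',[.5956,-.0294,.06]))
u,v=w2px('w5.png',[.5956,-.0294,.06]).astype(int);y0=max(v-60,0);x0=u-80;print(x0,y0)
g=cv2.resize(a[y0:y0+120,x0:x0+160,::-1],(800,600),interpolation=cv2.INTER_CUBIC)
cv2.imwrite('pics/w5b.png',cv2.convertScaleAbs(g,alpha=1.8))
E
```

```text
9.1 [0.65351491 0.00705806 0.20817298] [ 0.46202327 -0.3144435  -0.27160382] [283.60017494  98.06626289]
203 38
```

View pics/w5b.png

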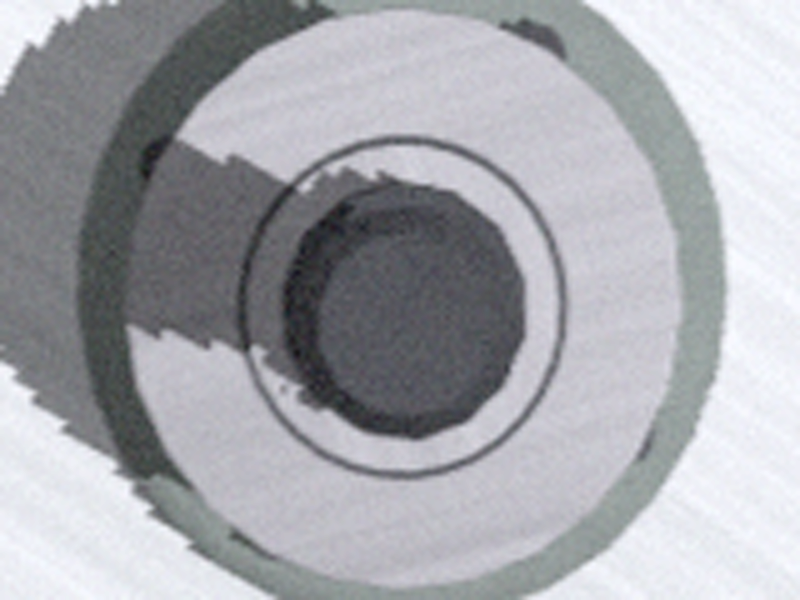

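The foot (centre 404,311) sits inside the ring (centre 403,306) with an even margin all round, and the spindle is upright. I'll raise the hand further and hand in.

servo_tool(increments=[[[1.8,-2,0,-3,0],[1.8,-4,0,-5,0],[1.8,-5,0,-6,0],[1.8,-5,0,-6,0],[1.8,-5,0,-6,0]]])

```text
t: 9.6
tool_pos: [0.6922, 0.0343, 0.2621]
tool_rot: [0.902, -3.006, -0.001]
contact_force: [-0.5, 0.0, -0.8]
opening: 0.018
grip_force: 0.0
```

```bash
python3 -c "
from station import ctrl
print(ctrl.finish_job())"
```

```text
the job is handed in; nothing more can be done
None
```

The spindle is centred: its foot is about 1 mm from the ring's centre by the last picture, inside the ring all round and upright, and the hand is clear; the job was handed in at about 9.6 s, with no verdict returned.

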